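# Hang the two L-shaped sighting plates level

## Task

Take the two L-shaped maple sighting plates out of the slotted stand and hang them on the pegs: the plate with the deeper leg on the taller post, the one with the shallower leg on the lower post. Hang each by whichever of its holes makes its long top edge hang level, let go so that it hangs freely and still, and leave the puck, crucible and lacquer box undisturbed.

Things in the scene. Friction and masses are not known exactly. Their poses are not given: they have to be found in the camera images.
- deep_plate_bar (a point): Loose solid maple L-plate upright in a stand slot, 0.14 kg. Bar 170 (y) x 58 high x 8 thick (x); below it, flush with its +y end, a leg 95 wide (y), 110 high, 12 thick. 5 round through holes, diameter 19, 40 below the top edge (z = -11): y = -59.6, -31.6, -3.6, 24.4, 52.4. Origin: bar centre, 29 below top edge, 139 above foot; x normal to plate, z up. Pinch the 8 mm thickness at the top edge, fingertips above the holes.
- shallow_plate_bar (a point): Loose solid maple L-plate upright in a stand slot, 0.12 kg. Bar 170 (y) x 58 high x 8 thick (x); below it, flush with its -y end, a leg 105 wide (y), 70 high, 12 thick. 6 round through holes, diameter 19, 40 below the top edge (z = -11): y = -66, -42, -18, 6, 30, 54. Origin: bar centre, 29 below top edge, 99 above foot; x normal to plate, z up. Pinch the 8 mm thickness at the top edge, fingertips above the holes.
- tall_post_peg (a point): Fixed beech post, the taller of two, with a level round steel peg, diameter 8, 70 long, free end to -x (roughly towards the robot). Origin: peg axis at mid-length, 180 above the bench; free end x = -35, post face x = +35. Post 40 wide, 22 thick, ends 6 above the peg axis; foot 72 x 90, 12 high, x = 23 to 95. A hole goes over the peg from either face of a plate.
- low_post_peg (a point): Fixed beech post, the lower of two, with a level round steel peg, diameter 8, 70 long, free end to -x (roughly towards the robot). Origin: peg axis at mid-length, 130 above the bench; free end x = -35, post face x = +35. Post 40 wide, 22 thick, ends 6 above the peg axis; foot 72 x 90, 12 high, x = 23 to 95. A hole goes over the peg from either face of a plate.
- stand_floor (a point): Fixed beech stand, base 150 (x) x 160 (y), with three parallel upright slots along its y, 16 wide, at x = -45, 0 and 45. Origin: centre of the slot floors, 10 above the bench; the slot walls are 130 long and rise 45 above this point, and the slots are open at both ends. The plates stand in the two outer slots.
- puck_mid (a point): Bystander: pewter polishing puck, 72 diameter, 24 high; origin at its centre.
- crucible_mid (a point): Bystander: small open clay crucible, 80 across the rim, 70 high; origin on its axis half-way up.
- lacquer_box_mid (a point): Bystander: lidded black lacquer box, 86 x 126, 51 high; origin at its centre, half-way up.
There are look-alikes about, which are no part of the job. What is shaped like the part that bears low_post_peg but blue is not meant. Leave any blue look-alike of the part that bears tall_post_peg alone.

How it is judged:
On the way, in this order (a step that is already met when the one before it is completed fails the run):
1. one plate hangs level and free on its own post's peg (((angle between deep_plate_bar's own z axis and vertical below 0.12 rad and z of tall_post_peg in the frame of deep_plate_bar between -0.021 and 0 m and y of tall_post_peg in the frame of deep_plate_bar between -0.085 and 0.085 m and x of deep_plate_bar in the frame of tall_post_peg between -0.036 and 0.036 m and contact force between deep_plate and the fingers below 0.1 N and linear speed of deep_plate below 0.05 m/s and angular speed of deep_plate below 0.35 rad/s) or (angle between shallow_plate_bar's own z axis and vertical below 0.12 rad and z of low_post_peg in the frame of shallow_plate_bar between -0.021 and 0 m and y of low_post_peg in the frame of shallow_plate_bar between -0.085 and 0.085 m and x of shallow_plate_bar in the frame of low_post_peg between -0.036 and 0.036 m and contact force between shallow_plate and the fingers below 0.1 N and linear speed of shallow_plate below 0.05 m/s and angular speed of shallow_plate below 0.35 rad/s))), for 0.2 s.
2. both plates hang level and free on their own posts' pegs (angle between each of deep_plate_bar, shallow_plate_bar's own z axis and vertical below 0.12 rad and z of tall_post_peg in the frame of deep_plate_bar between -0.021 and 0 m and y of tall_post_peg in the frame of deep_plate_bar between -0.085 and 0.085 m and x of deep_plate_bar in the frame of tall_post_peg between -0.036 and 0.036 m and contact force between each of deep_plate, shallow_plate and the fingers below 0.1 N and linear speed of each of deep_plate, shallow_plate below 0.05 m/s and angular speed of each of deep_plate, shallow_plate below 0.35 rad/s and z of low_post_peg in the frame of shallow_plate_bar between -0.021 and 0 m and y of low_post_peg in the frame of shallow_plate_bar between -0.085 and 0.085 m and x of shallow_plate_bar in the frame of low_post_peg between -0.036 and 0.036 m), for 0.2 s.
At the end, for the whole second after the job is handed in: The deeper plate hangs on the taller post's peg, the shallower on the lower post's: peg through a hole, within 36 mm of mid-peg, within 0.12 rad (7 degrees) of level, released and still but for a slight sway (under 0.05 m/s and 0.35 rad/s) (all of step 2); the robot touches nothing.
It fails at once if the puck is shoved more than 20 mm (distance of puck_mid from where it was at the start of the episode above 0.02 m).
It fails at once if the crucible is shoved more than 20 mm (distance of crucible_mid from where it was at the start of the episode above 0.02 m).
It fails at once if the lacquer box is shoved more than 20 mm (distance of lacquer_box_mid from where it was at the start of the episode above 0.02 m).
It also fails if it takes over 72 s, if anything falls off the work surface, if the arm or the gripper's body presses on something with over 40 N, if the wrist force passes 120 N, or if a joint passes its speed limit or range.

## Robot

A 6-joint arm with a two-finger parallel gripper is mounted at the origin on the work surface. World frame = base frame: x ahead of the robot, y to its left, z up, the work surface at z = 0. Lengths are in m, angles in rad, forces in N, time in s.
With the tool pointing down it reaches from about 0.225 to 0.875 m from the base axis. Payload 3.4 kg.
Tool frame: the origin (TCP) lies at the very end of the fingers, on their centre line; the grasp point (between the pads) lies 19 mm behind it; z points along the fingers, y is the direction in which the jaws open and shut (so a half turn about z gives the same grasp; the last joint's range is limited). The gripper opens to 85 mm and grips with 20 to 120 N. Pads are 22 mm wide; open, the fingers measure 114 mm over their backs; the gripper's body (76 mm by 85 mm) begins 54 mm behind the grasp point. The pads swing forward as they close: fully open they stand 13 mm farther back than shut.
Start: joints at [1.182, 0.276, 1.505, -0, 1.361, -0.121], TCP at [0.152, 0.555, 0.203] pointing down, gripper open.
Joint ranges: [-2.89, 2.89], [-0.75, 2.08], [0.22, 2.7], [-1.18, 4.32], [0.11, 2.71], [-2.7, 2.7]. Speed limits (rad/s): [2.57, 2.57, 3.14, 3.14, 3.14, 3.14].

## Interface

Orientations are given as a unit quaternion [w, x, y, z].
In Python, from rig import telemetry, cams, sign_off, spotter gives the robot as it stands.
- The arm moves only by the tool servo_tool, never from a script. Its argument "steps" is a list of rows, each a list of 6 numbers: the shift along the tool's x, y, z in mm, then the turn, a rotation vector about the tool's x, y, z in degrees. In form: [[x, y, z, ax, ay, az], ...]. A call has 1 to 8 rows; each row is the pose to reach, as a shift and turn from the pose commanded when the call began, along the tool's axes at that moment; what a row does not reach only later rows make up. A row lasts 1/10 s, in which the tool goes at most 50 mm and 8.59 degrees, less where a joint would pass 70% of its speed; a pose out of reach is approached as far as the arm can. A call with a gripper value outside its range is refused whole. "hand" is the closure in counts, from 0 (fully open) to 255 (shut), set as the call begins (left out, the last holds). The fingers move at their own pace and stop on an object; "grip_force" is the grip in N (left out, the last holds). Time passes only in rows, so rows that repeat a pose let the fingers close. It gives the time, the measured TCP pose, the force and the opening at its end, in the units of the state.
- telemetry.get_state(): the state, without advancing time (a new reading comes with each control period).
- cams.get_image(name): name is "scene" or "side" or "wrist"; returns (picture, depth): 420x560x3 uint8, red, green, blue; 420x560 float32, m along the optical axis (not along the pixel's ray), 0 where there is no reading.
- cams.camera_model(name): a dict with "camera_matrix" (3x3 intrinsics, pixels), "origin" and "rotation" of the camera in the world; the wrist camera has in their place "tool_from_camera" (4x4, takes a point from camera to tool coordinates, whose origin is the TCP and whose axes are the flange's). Camera axes: x right, y up, looking along -z (the intrinsics and any distortion apply to the point x, -y, -z); pixel columns grow to the right and rows downward; lengths in m; the calibration is good to about 2 mm. A picture is of the moment at which its call begins: read the wrist's pose just before it. camera_model takes no time and is no camera call.
- sign_off(): hands the job in, once; it reports no verdict.
Trained networks look in the newest picture that a camera, given by its name, has taken for a name from the list of things; names that differ only in an ending like _2 or _b are one class to them, and where a whole thing is asked for, a point or a joint stands for the part that bears it (a point fixed in the world has none). Each returns a list of dicts, best first, with "conf" (0 to 1); they miss things now and then, are a little off and sometimes report something else, mostly with a low value. They report only what shows in the picture. A call takes as long as a camera call. They do not tell look-alikes from the thing itself.
- spotter.outline_of(query, camera): "region" (420x560 bool, what is visible of it) and "rect" ([left, top, width, height] in pixels, round what is visible of it).
The state is a dict: "clock": time; "qpos": joint angles; "qd": joint speeds; "effort": joint torques, N m; "position": TCP position; "ee_rot": TCP orientation; "contact_force": force on the tool from outside, world axes, zero at the start; "moment": the same for the moment, N m; "width": finger opening in m.
Only numpy, scipy, OpenCV 4.12 (cv2) and the standard library are available. Lean on these libraries where they do the work, as an engineer would, in place of code of your own. Each camera call takes 0.05 s, during which the arm holds its last target.

## Working session

There is one attempt and no reset: what is moved stays moved. The work goes in short steps, Python scripts to look and compute and a tool call to move; the robot and the scene stay as the last step left them, time stands still between calls to the robot, and variables do not carry over. Pictures are saved under pics/ and viewed, and the job is handed in when it is done.

Besides the shell and the picture viewer there is one more tool, called after "Request:" by a JSON object that holds its "name" and its "arguments", one argument or row to a line. servo_tool: Moves the arm, as the interface text tells. Its arguments: {"type":"object","properties":{"steps":{"type":"array","items":{"type":"array","items":{"type":"number"}}},"hand":{"type":"number"},"grip_force":{"type":"number"}},"required":["steps"]}

```bash
ls; mkdir -p pics; cat > h.py <<'E'
import numpy as np, cv2
from rig import telemetry, cams, sign_off, spotter
def grab(name,fn=None):
    im,d=cams.get_image(name)
    if fn: cv2.imwrite('pics/'+fn,im[:,:,::-1])
    return im,d
def cloud(name,d,st=None):
    m=cams.camera_model(name)
    K=np.array(m['camera_matrix']); v,u=np.mgrid[0:d.shape[0],0:d.shape[1]]
    X=np.stack([(u-K[0,2])/K[0,0]*d,-(v-K[1,2])/K[1,1]*d,-d],-1)
    return X@np.array(m['rotation']).T+np.array(m['origin'])
E
python3 - <<'E'
from h import *
print(telemetry.get_state())
for n in ['scene','side','wrist']:
    im,d=grab(n,n+'0.png'); np.save(n+'0.npy',d)
    m=cams.camera_model(n); print(n,m)
E
```

```text
pics
{'clock': 0.0, 'qpos': array([ 1.18201701e+00,  2.76554086e-01,  1.50616396e+00, -2.69557121e-05,
        1.36068950e+00, -1.21011624e-01]), 'qd': array([-0.00026679,  0.00082989, -0.00026344, -0.00017516,  0.00039539,
        0.00111267]), 'effort': array([ 4.46206031e-04, -4.16768503e+01, -2.45811260e+01,  1.39409835e-04,
        1.10414889e-02, -1.17585293e-05]), 'position': array([0.15192673, 0.55394646, 0.2017508 ]), 'ee_rot': array([-2.16054906e-04,  1.33481375e-01,  9.91050906e-01, -8.81451774e-04]), 'contact_force': array([ 0.3353252 , -0.14624418,  0.77545708]), 'moment': array([ 0.0407134 , -0.00135465,  0.04566077]), 'width': 0.0856733763565768}
scene {'camera_matrix': array([[400.37262747,   0.        , 275.49606086],
       [  0.        , 400.37262747, 210.00110908],
       [  0.        ,   0.        ,   1.        ]]), 'origin': array([ 1.33467812, -0.0428149 ,  1.09937288]), 'rotation': array([0.6812475 , 0.22358659, 0.21955468, 0.661594  ])}
side {'camera_matrix': array([[409.53615389,   0.        , 272.42363296],
       [  0.        , 409.53615389, 208.28537619],
       [  0.        ,   0.        ,   1.        ]]), 'origin': array([ 0.6018672 , -0.81036009,  0.73452008]), 'rotation': array([ 0.89447921,  0.44646672, -0.01407769, -0.0193967 ])}
wrist {'camera_matrix': array([[329.3932188 ,   0.        , 277.31279472],
       [  0.        , 329.3932188 , 209.52521363],
       [  0.        ,   0.        ,   1.        ]]), 'tool_from_camera': array([[ 8.45336140e-04,  9.54563906e-01,  2.98005090e-01,
         7.54111021e-02],
       [ 9.99999434e-01, -6.14460308e-04, -8.68421507e-04,
         4.08311179e-05],
       [-6.45851527e-04,  2.98005656e-01, -9.54563886e-01,
        -1.69801730e-01],
       [ 0.00000000e+00,  0.00000000e+00,  0.00000000e+00,
         1.00000000e+00]])}
```

View pics/scene0.png

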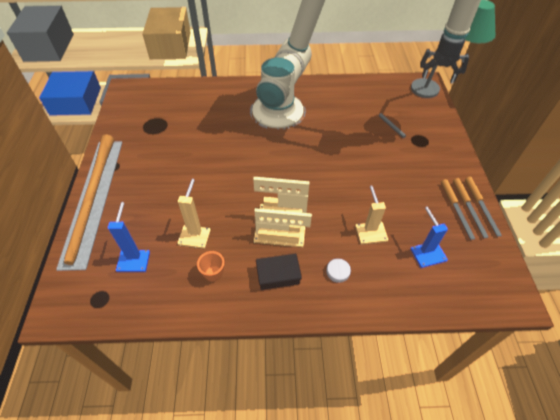

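View pics/side0.png

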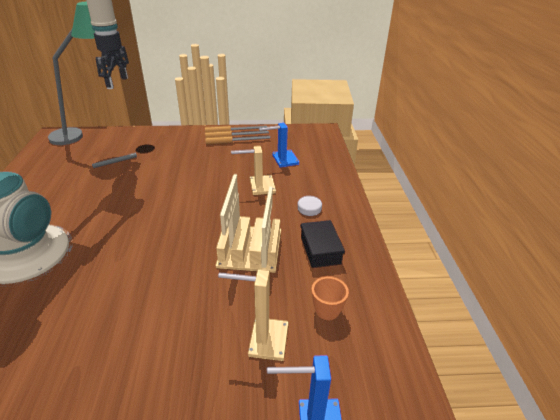

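View pics/wrist0.png

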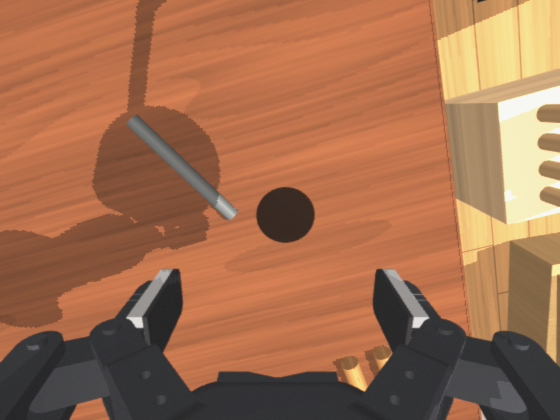

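```bash
sed -i 's/^    return X@.*$/    R=Rotation.from_quat(np.array(m["rotation"])[[1,2,3,0]]).as_matrix()\n    return X@R.T+np.array(m["origin"])/; 1a from scipy.spatial.transform import Rotation' h.py
python3 - <<'E'
from h import *
P={}
for n in ['scene','side']:
    P[n]=cloud(n,np.load(n+'0.npy')); np.save(n+'P.npy',P[n])
    print(n,P[n][300,100] ,P[n][60,300])
    for q in ['deep_plate_bar','shallow_plate_bar','tall_post_peg','low_post_peg','stand_floor','puck_mid','crucible_mid','lacquer_box_mid']:
        for r in spotter.outline_of(q,n):
            if r['conf']<.3: continue
            p=P[n][r['region']]; p=p[np.isfinite(p).all(1)]
            print(n,q,round(r['conf'],2),r['rect'],np.round(np.percentile(p,[2,50,98],axis=0),3).tolist())
print(telemetry.get_state()['clock'])
E
python3 - <<'E'
import cv2
for n,(x,y,w,h) in {'scene':(160,160,260,120),'side':(190,130,150,240)}.items():
    im=cv2.imread(f'pics/{n}0.png')[y:y+h,x:x+w]
    s=min(800/w,600/h)
    cv2.imwrite(f'pics/{n}0z.png',cv2.resize(im,None,fx=s,fy=s,interpolation=cv2.INTER_CUBIC))
E
```

```text
scene [ 8.33191669e-01 -5.47568630e-01 -4.03188326e-04] [-0.08709335  0.09157104  0.17584787]
scene deep_plate_bar 0.94 [255.4, 180.3, 55.3, 31.4] [[0.422, -0.085, -0.002], [0.548, 0.016, 0.128], [0.56, 0.075, 0.178]]
scene deep_plate_bar 0.55 [197.2, 251.3, 30.0, 29.2] [[0.722, -0.272, -0.001], [0.745, -0.225, 0.043], [0.796, -0.186, 0.071]]
scene shallow_plate_bar 0.81 [254.2, 212.9, 58.0, 20.3] [[0.568, -0.088, 0.032], [0.633, -0.013, 0.097], [0.647, 0.074, 0.139]]
scene tall_post_peg 0.98 [106.4, 201.4, 43.5, 70.0] [[0.596, -0.543, -0.001], [0.706, -0.469, 0.041], [0.744, -0.429, 0.186]]
scene tall_post_peg 0.94 [178.0, 180.9, 34.5, 71.3] [[0.564, -0.334, 0.002], [0.622, -0.286, 0.04], [0.662, -0.249, 0.185]]
scene low_post_peg 0.91 [413.4, 211.4, 34.9, 56.4] [[0.636, 0.404, -0.001], [0.711, 0.44, 0.014], [0.752, 0.497, 0.136]]
scene low_post_peg 0.82 [354.9, 189.7, 32.9, 56.5] [[0.493, 0.241, -0.003], [0.624, 0.281, 0.013], [0.664, 0.331, 0.136]]
scene stand_floor 0.79 [255.1, 200.5, 50.5, 49.6] [[0.515, -0.086, -0.002], [0.648, -0.013, 0.044], [0.668, 0.061, 0.058]]
scene puck_
[... 1086 characters left out ...]
1.7, 123.7, 27.9, 43.6] [[0.675, 0.403, 0.003], [0.701, 0.431, 0.035], [0.746, 0.492, 0.136]]
side low_post_peg 0.56 [230.8, 146.1, 41.5, 46.4] [[0.552, 0.239, 0.007], [0.615, 0.266, 0.039], [0.654, 0.319, 0.136]]
side stand_floor 0.58 [215.9, 215.0, 65.0, 54.0] [[0.508, -0.093, 0.004], [0.58, -0.055, 0.045], [0.66, 0.048, 0.057]]
side puck_mid 0.57 [295.5, 201.3, 27.1, 11.4] [[0.73, 0.123, 0.004], [0.761, 0.145, 0.022], [0.794, 0.187, 0.026]]
side crucible_mid 0.96 [308.8, 277.2, 39.2, 43.8] [[0.722, -0.259, 0.005], [0.758, -0.213, 0.048], [0.792, -0.188, 0.071]]
side lacquer_box_mid 0.75 [300.6, 221.0, 42.2, 49.1] [[0.726, -0.089, 0.003], [0.768, -0.051, 0.049], [0.814, 0.031, 0.053]]
0.95
```

View pics/scene0z.png

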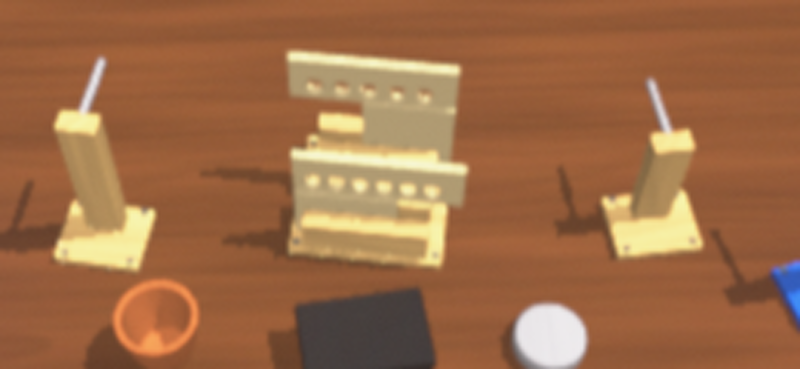

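View pics/side0z.png

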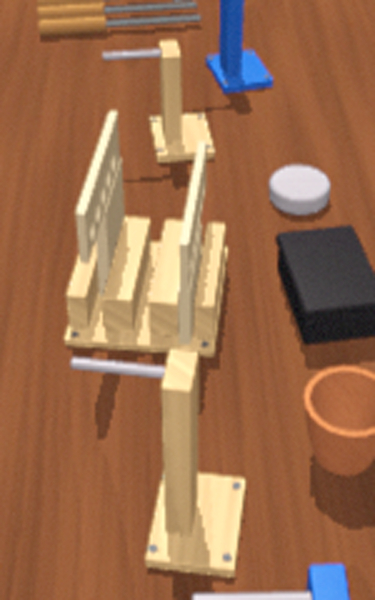

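```bash
python3 - <<'E'
from h import *
for n in ['scene','side']:
    P=np.load(n+'P.npy').reshape(-1,3)
    def sel(x0,x1,y0,y1,z0,z1):
        m=((P>[x0,y0,z0])&(P<[x1,y1,z1])).all(1); return P[m]
    print(n)
    for nm,b in {'deeptop':(.5,.6,-.12,.12,.172,.186),'deepbar':(.5,.6,-.12,.12,.125,.17),'shtop':(.59,.68,-.12,.12,.134,.148),'shbar':(.59,.68,-.12,.12,.085,.13),
      'tpeg':(.45,.585,-.38,-.2,.17,.19),'tposttop':(.57,.68,-.4,-.2,.182,.192),'lpeg':(.45,.585,.18,.36,.12,.14),'lposttop':(.57,.68,.18,.36,.132,.142),
      'tfoot':(.5,.7,-.4,-.2,.009,.016),'lfoot':(.5,.7,.2,.36,.009,.016)}.items():
        p=sel(*b)
        if len(p)<4: print(nm,len(p)); continue
        c=p[:,:2].mean(0); u=np.linalg.svd(p[:,:2]-c)[2][0]; u*=np.sign(u[np.abs(u).argmax()])
        t=(p[:,:2]-c)@u; w=(p[:,:2]-c)@[-u[1],u[0]]
        r=cv2.minAreaRect(p[:,:2].astype(np.float32))
        print(nm,len(p),'c',c.round(4),'dir',u.round(3),'ends',(c+u*t.min()).round(4),(c+u*t.max()).round(4),'len',np.ptp(t).round(4),'wid',np.ptp(w).round(4),'z',np.percentile(p[:,2],[2,50,98]).round(4),'rect',np.round(r[0],4),np.round(r[1],4),round(r[2],1))
E
```

```text
scene
deeptop 161 c [ 0.5419 -0.0052] dir [0.146 0.989] ends [ 0.5291 -0.0915] [0.5537 0.0745] len 0.1678 wid 0.0149 z [0.1722 0.1754 0.1799] rect [ 0.5406 -0.0084] [0.1678 0.0147] 82.3
deepbar 476 c [ 0.5439 -0.0075] dir [0.145 0.989] ends [ 0.5316 -0.0909] [0.5562 0.0762] len 0.1689 wid 0.0147 z [0.1253 0.1499 0.1695] rect [ 0.5419 -0.0071] [0.1688 0.0145] 82.2
shtop 131 c [ 0.6329 -0.0046] dir [0.14 0.99] ends [ 0.6211 -0.0878] [0.6447 0.0787] len 0.1681 wid 0.012 z [0.1341 0.1362 0.1401] rect [ 0.6323 -0.0045] [0.1681 0.0119] 81.8
shbar 430 c [ 0.6351 -0.0046] dir [0.146 0.989] ends [ 0.6226 -0.0892] [0.6473 0.0782] len 0.1693 wid 0.0116 z [0.0855 0.1106 0.1288] rect [ 0.6332 -0.0052] [0.1693 0.0112] 81.8
tpeg 40 c [ 0.5604 -0.279 ] dir [ 0.983 -0.185] ends [ 0.5335 -0.2739] [ 0.585  -0.2836] len 0.0524 wid 0.0092 z [0.1769 0.1813 0.1845] rect [ 0.559 -0.28 ] [0.0089 0.0524] 80.3
tposttop 84 c [ 0.6108 -0.2884] dir [0.134 0.991] ends [ 0.6081 -0.3083] [ 0.6135 -0.2689] len 0.0398 wid 0.0513 z [0.1822 0.1841 0.188 ] rect [ 0.5995 -0.2875] [0.0393 0.0515] 84.5
lpeg 34 c [0.5591 0.2
[... 1751 characters left out ...]
] 79.9
lpeg 48 c [0.5587 0.2762] dir [0.996 0.094] ends [0.5336 0.2739] [0.585  0.2787] len 0.0516 wid 0.0104 z [0.1266 0.1312 0.134 ] rect [0.5592 0.2777] [0.0516 0.0103] 5.6
lposttop 61 c [0.61   0.2797] dir [0.986 0.168] ends [0.573  0.2734] [0.6248 0.2822] len 0.0526 wid 0.0417 z [0.1325 0.1347 0.137 ] rect [0.5984 0.2825] [0.0418 0.0509] 88.7
tfoot 952 c [ 0.6277 -0.3011] dir [0.551 0.835] ends [ 0.6017 -0.3405] [ 0.6603 -0.2518] len 0.1063 wid 0.0977 z [0.0093 0.0114 0.0145] rect [ 0.6239 -0.2926] [0.092  0.0721] 79.7
lfoot 246 c [0.6282 0.2772] dir [0.301 0.954] ends [0.6129 0.2287] [0.6456 0.3323] len 0.1087 wid 0.0959 z [0.0093 0.0114 0.0145] rect [0.6267 0.2823] [0.0717 0.0921] 5.8
```

```bash
cat >> h.py <<'E'
def goal(x,y,z,yaw):
    """tool down, tool y at world angle yaw deg; prints shift mm, rotvec deg in tool axes"""
    s=telemetry.get_state(); q=s['ee_rot']; R=Rotation.from_quat(q[[1,2,3,0]])
    a=np.radians(yaw); ty=np.array([np.cos(a),np.sin(a),0]); tz=np.array([0,0,-1.]); tx=np.cross(ty,tz)
    G=Rotation.from_matrix(np.stack([tx,ty,tz],1))
    d=R.inv().apply(np.array([x,y,z])-s['position'])*1000
    r=(R.inv()*G).as_rotvec(degrees=True)
    print('clock',s['clock'],'pos',s['position'].round(4),'shift',d.round(1),'rot',r.round(2),'w',round(s['width'],4),'F',s['contact_force'].round(1))
E
python3 -c "
from h import *
goal(.5441,.0156,.26,-8.4)"
```

```text
clock 0.95 pos [0.1522 0.5545 0.2026] shift [-520.5 -416.   -57.4] rot [ 0.   -0.   83.06] w 0.0855 F [0.2 0.  0. ]
```

Request:
{"name": "servo_tool", "arguments": {
  "steps": [
    [0,0,-57,0,0,0],
    [-40,-30,-57,0,0,8],
    [-80,-62,-57,0,0,16],
    [-120,-94,-57,0,0,24],
    [-160,-126,-57,0,0,32],
    [-200,-158,-57,0,0,40],
    [-240,-190,-57,0,0,48],
    [-280,-222,-57,0,0,56]
  ],
  "hand": 80
}}

```text
clock: 1.75
position: [0.3597, 0.271, 0.26]
ee_rot: [0.0, 0.585, 0.811, 0.001]
contact_force: [0.9, 1.0, 0.7]
width: 0.0586
```

```bash
python3 -c "
from h import *
goal(.5441,.0156,.26,-8.4)"
```

```text
clock 1.75 pos [0.3597 0.271  0.26  ] shift [-300.5   94.7   -0. ] rot [ 0.06 -0.03 26.75] w 0.0586 F [0.9 1.  0.7]
```

Request:
{"name": "servo_tool", "arguments": {
  "steps": [
    [-45,14,0,0,0,5],
    [-90,28,0,0,0,10],
    [-135,42,0,0,0,15],
    [-180,56,0,0,0,20],
    [-225,70,0,0,0,25],
    [-270,84,0,0,0,27],
    [-300,95,0,0,0,27],
    [-300,95,0,0,0,27]
  ],
  "hand": 110
}}

```text
clock: 2.55
position: [0.5475, 0.0151, 0.2588]
ee_rot: [0.001, 0.758, 0.652, -0.0]
contact_force: [-0.7, 0.4, -1.0]
width: 0.0488
```

```bash
python3 -c "
from h import *
goal(.5441,.0156,.152,-8.4)
s=telemetry.get_state()
im,d=grab('wrist','w1.png')
m=cams.camera_model('wrist');K=np.array(m['camera_matrix']);v,u=np.mgrid[0:420,0:560]
X=np.stack([(u-K[0,2])/K[0,0]*d,-(v-K[1,2])/K[1,1]*d,-d],-1)
T=np.array(m['tool_from_camera']);R=Rotation.from_quat(s['ee_rot'][[1,2,3,0]]).as_matrix()
P=((X@T[:3,:3].T+T[:3,3])@R.T+s['position']).reshape(-1,3)
for z0,z1,x0,x1 in [(.172,.186,.5,.6),(.134,.148,.59,.7)]:
    p=P[((P>[x0,-.12,z0])&(P<[x1,.12,z1])).all(1)]
    r=cv2.minAreaRect(p[:,:2].astype(np.float32));print(len(p),r,np.median(p[:,2]))
"
```

```text
clock 2.55 pos [0.5475 0.0151 0.2588] shift [  0.2  -3.5 106.8] rot [ 0.06  0.09 -0.2 ] w 0.0488 F [-0.7  0.4 -1. ]
1932 ((0.5399860739707947, -0.007195867598056793), (0.17117935419082642, 0.007854816503822803), 81.37551879882812) 0.1764191287406468
1603 ((0.6320443749427795, -0.0021583810448646545), (0.1638595461845398, 0.009172813966870308), 81.71405029296875) 0.13623744632128346
```

View pics/w1.png

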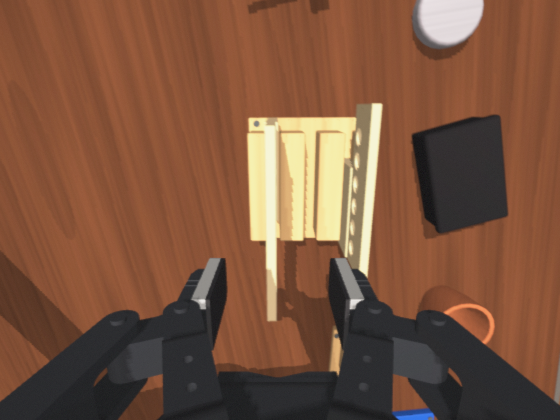

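Request:
{"name": "servo_tool", "arguments": {
  "steps": [
    [1,-4,30,0,0,0],
    [1,-4,70,0,0,0],
    [1,-4,95,0,0,0],
    [1,-4,106,0,0,0],
    [1,-4,106,0,0,0]
  ]
}}

```text
clock: 3.1
position: [0.5395, 0.0214, 0.1526]
ee_rot: [-0.001, 0.756, 0.654, -0.001]
contact_force: [0.5, -0.0, -0.4]
width: 0.0487
```

```bash
python3 -c "
from h import *
goal(.5436,.0163,.152,-8.5)"
```

```text
clock 3.1 pos [0.5395 0.0214 0.1526] shift [-4.5  4.8  0.5] rot [-0.18 -0.01  0.22] w 0.0487 F [ 0.5 -0.  -0.4]
```

Request:
{"name": "servo_tool", "arguments": {
  "steps": [
    [0,0,0,0,0,0],
    [0,0,0,0,0,0]
  ]
}}

```text
clock: 3.3
position: [0.5423, 0.0206, 0.1554]
ee_rot: [0.001, 0.757, 0.654, 0.001]
contact_force: [0.9, 0.4, -0.5]
width: 0.0486
```

```bash
python3 -c "
from h import *
goal(.5436,.0163,.152,-8.5)
grab('side','s1.png')
goal(.5436,.0163,.152,-8.5)
im=cv2.imread('pics/s1.png')[130:310,180:330];cv2.imwrite('pics/s1z.png',cv2.resize(im,None,fx=3.3,fy=3.3))"
```

```text
clock 3.3 pos [0.5423 0.0206 0.1554] shift [-4.1  1.9  3.4] rot [ 0.2  -0.02  0.18] w 0.0486 F [ 0.9  0.4 -0.5]
clock 3.35 pos [0.5422 0.0205 0.1553] shift [-4.   2.   3.3] rot [ 0.19 -0.02  0.17] w 0.0486 F [ 0.1 -0.6  0.1]
```

View pics/s1z.png

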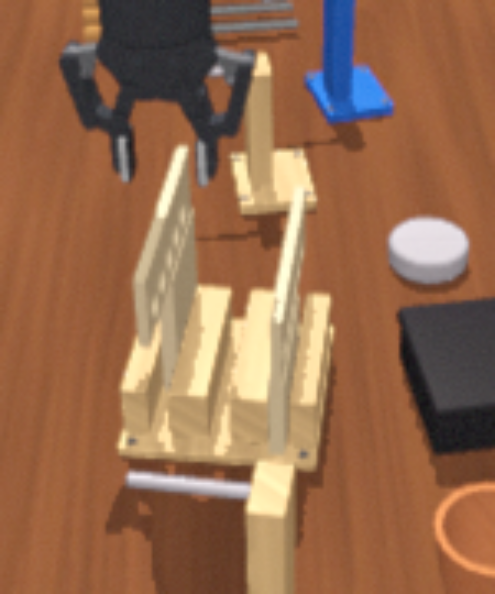

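Request:
{"name": "servo_tool", "arguments": {
  "steps": [
    [-4,2,3,0,0,0],
    [-4,2,3,0,0,0],
    [-4,2,3,0,0,0]
  ]
}}

```text
clock: 3.65
position: [0.5425, 0.0159, 0.1507]
ee_rot: [0.0, 0.757, 0.654, 0.0]
contact_force: [-0.2, 0.4, 0.3]
width: 0.0486
```

```bash
python3 -c "
from h import *
goal(.5436,.0163,.152,-8.5)
grab('wrist','w2.png')"
```

```text
clock 3.65 pos [0.5425 0.0159 0.1507] shift [ 0.5  1.1 -1.3] rot [ 0.01 -0.01  0.13] w 0.0486 F [-0.2  0.4  0.3]
```

View pics/w2.png

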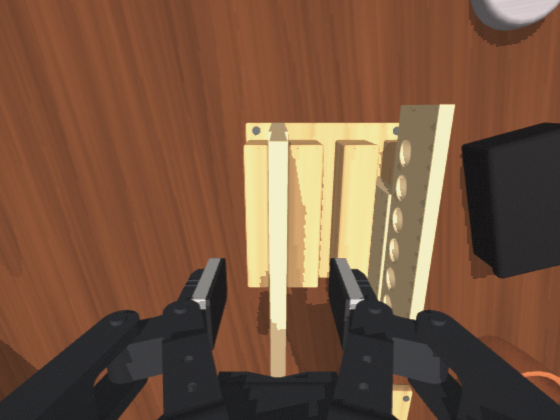

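Request:
{"name": "servo_tool", "arguments": {
  "steps": [
    [0,0,0,0,0,0],
    [0,0,0,0,0,0],
    [0,0,0,0,0,0],
    [0,0,0,0,0,0],
    [0,0,0,0,0,0],
    [0,0,0,0,0,0]
  ],
  "hand": 255,
  "grip_force": 60
}}

```text
clock: 4.3
position: [0.5424, 0.0162, 0.1506]
ee_rot: [-0.0, 0.757, 0.654, 0.0]
contact_force: [0.1, -0.2, -0.5]
width: -0.0001
```

Request:
{"name": "servo_tool", "arguments": {
  "steps": [
    [0,0,-15,0,0,0],
    [0,0,-35,0,0,0],
    [0,0,-65,0,0,0],
    [0,0,-95,0,0,0],
    [0,0,-115,0,0,0],
    [0,0,-115,0,0,0],
    [0,0,-115,0,0,0]
  ]
}}

```text
clock: 5.0
position: [0.5422, 0.0162, 0.2652]
ee_rot: [-0.0, 0.757, 0.654, -0.0]
contact_force: [0.3, 0.1, -0.1]
width: 0.0
```

```bash
python3 -c "
from h import *
goal(.5436,.0163,.267,-8.5)
grab('wrist','w3.png');grab('side','s3.png')
a=cv2.imread('pics/w3.png');b=cv2.imread('pics/s3.png')[60:340,150:430]
cv2.imwrite('pics/c3.png',np.hstack([cv2.resize(a,(400,300)),cv2.resize(b,(300,300))]))"
```

```text
clock 5.0 pos [0.5422 0.0162 0.2652] shift [ 0.3  1.4 -1.8] rot [-0.01 -0.    0.16] w 0.0 F [ 0.3  0.1 -0.1]
```

View pics/c3.png

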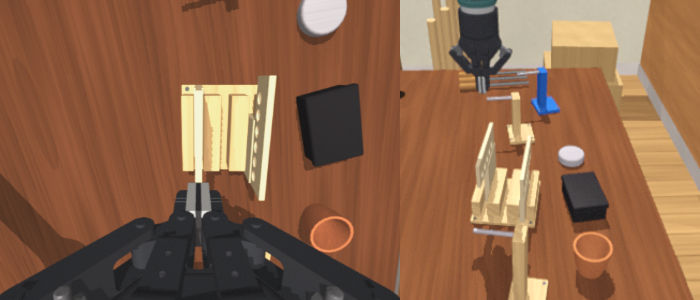

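```bash
python3 - <<'E'
from h import *
s=telemetry.get_state(); print(s['position'],s['qpos'].round(3))
for n in ['side','scene']:
    im,d=grab(n,n+'4.png'); P=cloud(n,d); np.save(n+'4P.npy',P)
    m=cams.camera_model(n);K=np.array(m['camera_matrix']);R=Rotation.from_quat(np.array(m['rotation'])[[1,2,3,0]]).as_matrix()
    c=R.T@(s['position']-np.array(m['origin'])); print(n,'tcp pix',K[0,2]+K[0,0]*c[0]/-c[2],K[1,2]-K[1,1]*c[1]/-c[2])
    img=im.copy(); u,v=int(K[0,2]+K[0,0]*c[0]/-c[2]),int(K[1,2]-K[1,1]*c[1]/-c[2])
    cv2.circle(img,(u,v),4,(255,0,255),1); cv2.imwrite(f'pics/{n}4.png',cv2.resize(img[max(0,v-150):v+110,u-160:u+160],None,fx=2,fy=2)[:,:,::-1])
E
```

```text
[0.54148177 0.01623793 0.2640439 ] [-0.099  0.198  1.46   0.     1.486  0.047]
side tcp pix 227.5061244654732 156.4037841768874
scene tcp pix 289.2951739431674 160.50446715524927
```

View pics/side4.png

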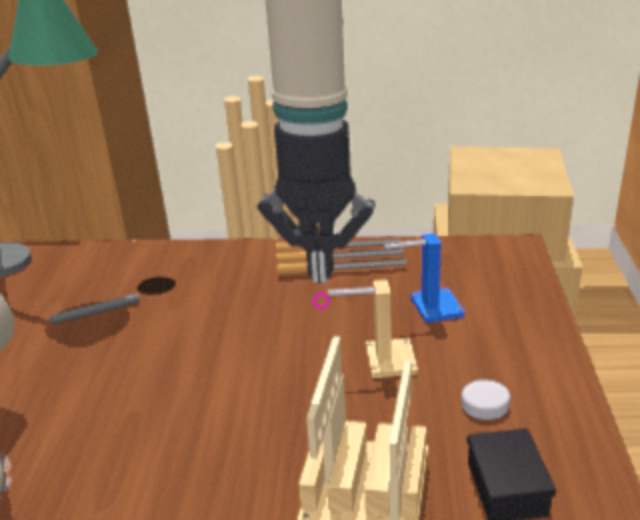

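View pics/scene4.png

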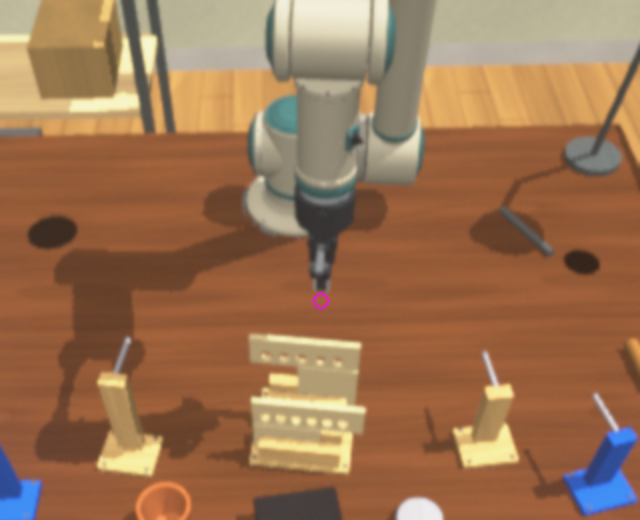

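```bash
python3 - <<'E'
from h import *
for n in ['side','scene']:
    P=np.load(n+'4P.npy').reshape(-1,3)
    m=(abs(P[:,0]-.54)<.06)&(abs(P[:,1]-.016)<.06)&(P[:,2]>.2)&(P[:,2]<.4)
    p=P[m]; o=np.argsort(p[:,2])[:12]; print(n,p[o].round(4).tolist())
# wrist cloud: lowest finger points in tool frame
s=telemetry.get_state(); im,d=grab('wrist'); m=cams.camera_model('wrist');K=np.array(m['camera_matrix']);v,u=np.mgrid[0:420,0:560]
X=np.stack([(u-K[0,2])/K[0,0]*d,-(v-K[1,2])/K[1,1]*d,-d],-1)
T=np.array(m['tool_from_camera']); X=(X@T[:3,:3].T+T[:3,3])
k=(d>0)&(abs(X[...,1])<.03)&(abs(X[...,0])<.03)&(X[...,2]<.04)
q=X[k];print(q[np.argsort(-q[:,2])[:10]].round(4).tolist())
E
```

```text
side [[0.5401, 0.0079, 0.2929], [0.5469, 0.0071, 0.2932], [0.538, 0.0072, 0.2933], [0.5489, 0.0114, 0.2933], [0.5447, 0.0066, 0.2935], [0.5425, 0.0054, 0.2941], [0.5359, 0.0056, 0.2942], [0.5491, 0.0115, 0.2958], [0.5381, 0.0071, 0.2958], [0.5471, 0.0058, 0.2964], [0.5361, 0.004, 0.2975], [0.5406, 0.0036, 0.2977]]
scene [[0.548, 0.006, 0.2934], [0.5456, 0.0229, 0.2943], [0.551, 0.0225, 0.2959], [0.5523, 0.0252, 0.2971], [0.5479, 0.0059, 0.2971], [0.5543, 0.0112, 0.2996], [0.5509, 0.0252, 0.2996], [0.5544, 0.0084, 0.2998], [0.5552, 0.0139, 0.3004], [0.5559, 0.0193, 0.301], [0.553, 0.0139, 0.3021], [0.5534, 0.0111, 0.3026]]
[[0.0103, 0.005, -0.0294], [0.0103, -0.0006, -0.0296], [0.0104, 0.0013, -0.0297], [0.0104, -0.002, -0.0297], [0.0105, 0.0041, -0.0299], [0.0105, -0.0048, -0.0299], [0.0106, -0.001, -0.0301], [0.0106, 0.0031, -0.0302], [0.0106, 0.0055, -0.0302], [0.0107, 0.0008, -0.0303]]
```

Request:
{"name": "servo_tool", "arguments": {
  "steps": [
    [0,1,0,0,0,0],
    [0,1,0,0,0,0],
    [0,1,0,0,0,0],
    [0,1,30,0,0,0],
    [0,1,70,0,0,0],
    [0,1,110,0,0,0],
    [0,1,135,0,0,0],
    [0,1,135,0,0,0]
  ],
  "hand": 110
}}

```text
clock: 6.05
position: [0.5402, 0.0163, 0.1269]
ee_rot: [-0.003, 0.757, 0.654, -0.003]
contact_force: [0.0, -0.3, 0.4]
width: 0.0488
```

```bash
python3 -c "
from h import *
goal(.5436,.0163,.123,-8.5)
grab('side','s5.png')
goal(.5436,.0163,.123,-8.5)
im=cv2.imread('pics/s5.png')[130:310,180:330];cv2.imwrite('pics/s5z.png',cv2.resize(im,None,fx=3.3,fy=3.3))"
```

```text
clock 6.05 pos [0.5402 0.0163 0.1269] shift [0.5 3.4 3.9] rot [-0.49  0.02  0.15] w 0.0488 F [ 0.  -0.3  0.4]
clock 6.1 pos [0.5423 0.0161 0.1294] shift [0.4 1.3 6.4] rot [-0.21  0.    0.15] w 0.0485 F [-0.1  0.1  0.7]
```

View pics/s5z.png

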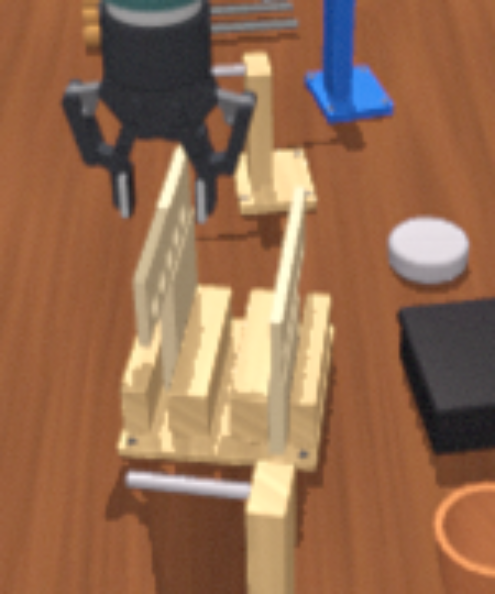

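Request:
{"name": "servo_tool", "arguments": {
  "steps": [
    [0,1,6,0,0,0],
    [0,1,6,0,0,0]
  ]
}}

```text
clock: 6.3
position: [0.5456, 0.0158, 0.1257]
ee_rot: [0.001, 0.757, 0.654, 0.001]
contact_force: [0.3, 0.6, -0.4]
width: 0.0487
```

Request:
{"name": "servo_tool", "arguments": {
  "steps": [
    [0,0,0,0,0,0],
    [0,0,0,0,0,0],
    [0,0,0,0,0,0],
    [0,0,0,0,0,0],
    [0,0,0,0,0,0],
    [0,0,0,0,0,0]
  ],
  "hand": 255,
  "grip_force": 60
}}

```text
clock: 6.9
position: [0.5448, 0.0158, 0.1254]
ee_rot: [0.001, 0.757, 0.654, 0.0]
contact_force: [-0.8, -0.4, 5.9]
width: 0.0073
```

```bash
python3 -c "
from h import *
goal(.5436,.0163,.123,-8.5)
grab('side','s6.png')
im=cv2.imread('pics/s6.png')[130:310,180:330];cv2.imwrite('pics/s6z.png',cv2.resize(im,None,fx=3.3,fy=3.3))"
```

```text
clock 6.9 pos [0.5448 0.0158 0.1254] shift [ 0.3 -1.3  2.4] rot [ 0.08 -0.    0.16] w 0.0073 F [-0.8 -0.4  5.9]
```

View pics/s6z.png

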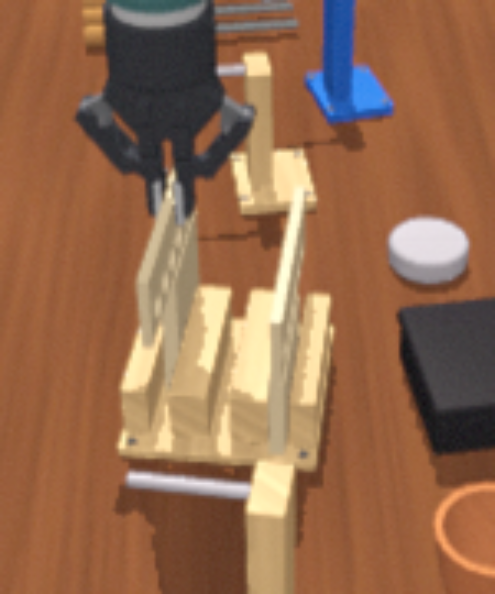

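Request:
{"name": "servo_tool", "arguments": {
  "steps": [
    [0,0,-15,0,0,0],
    [0,0,-35,0,0,0],
    [0,0,-60,0,0,0],
    [0,0,-85,0,0,0],
    [0,0,-100,0,0,0],
    [0,0,-100,0,0,0]
  ]
}}

```text
clock: 7.55
position: [0.5457, 0.0158, 0.2263]
ee_rot: [0.001, 0.757, 0.654, 0.001]
contact_force: [0.7, -0.8, -2.8]
width: 0.0064
```

```bash
python3 -c "
from h import *
goal(.5026,-.2695,.225,-10.3)
goal(.5026,-.2695,.225,-10.3)
grab('side','s7.png');
im=cv2.imread('pics/s7.png')[90:290,160:330];cv2.imwrite('pics/s7z.png',cv2.resize(im,None,fx=3,fy=3))"
```

```text
clock 7.55 pos [0.5457 0.0158 0.2263] shift [-288.5   -1.2    1.2] rot [ 0.24 -0.02  1.95] w 0.0064 F [ 0.7 -0.8 -2.8]
clock 7.55 pos [0.5457 0.0158 0.2263] shift [-288.5   -1.2    1.2] rot [ 0.24 -0.02  1.95] w 0.0064 F [ 0.7 -0.8 -2.8]
```

View pics/s7z.png

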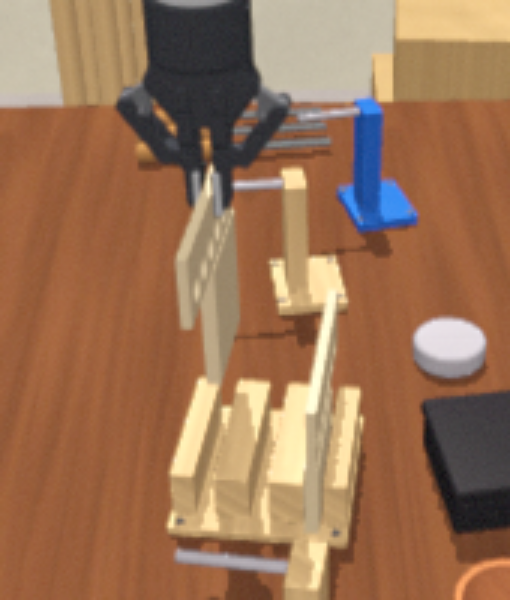

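Request:
{"name": "servo_tool", "arguments": {
  "steps": [
    [-25,-8,0,0,0,0],
    [-65,-10,0,0,0,0],
    [-105,-10,0,0,0,0.5],
    [-145,-10,0,0,0,1],
    [-185,-10,0,0,0,1.5],
    [-225,-10,0,0,0,2],
    [-260,-8,0,0,0,2],
    [-280,-6,0,0,0,2]
  ]
}}

```text
clock: 8.4
position: [0.4963, -0.2627, 0.2223]
ee_rot: [-0.001, 0.769, 0.64, -0.001]
contact_force: [0.4, 0.8, -1.7]
width: 0.0071
```

Request:
{"name": "servo_tool", "arguments": {
  "steps": [
    [-5,3,0,0,0,0],
    [-8,5,0,0,0,0],
    [-8,5,0,0,0,0],
    [-8,5,0,0,0,0]
  ]
}}

```text
clock: 8.8
position: [0.5013, -0.2677, 0.2242]
ee_rot: [-0.001, 0.768, 0.641, 0.0]
contact_force: [-0.9, -0.2, -2.7]
width: 0.0069
```

```bash
cat > look.py <<'E'
from h import *
import sys
t=sys.argv[1]; x0,x1,y0,y1=map(float,sys.argv[2:6])
goal(x0,y0,.2,-10.3)
A=[]
for n in ['side','scene']:
    im,d=grab(n); P=cloud(n,d); np.save(n+'L.npy',P)
    m=((P>[x0,y0,.02])&(P<[x1,y1,.26])).all(2); v,u=np.where(m)
    c=im[max(v.min()-20,0):v.max()+20,max(u.min()-20,0):u.max()+20]; s=500/max(c.shape[:2]); A.append(cv2.resize(c,None,fx=s,fy=s,interpolation=cv2.INTER_CUBIC))
h=max(a.shape[0] for a in A); o=np.hstack([np.pad(a,((0,h-a.shape[0]),(0,0),(0,0))) for a in A])
s=min(1,800/o.shape[1]); cv2.imwrite('pics/'+t,cv2.resize(o,None,fx=s,fy=s)[:,:,::-1])
E
python3 look.py l8.png .44 .68 -.42 -.18
python3 - <<'E'
from h import *
for n in ['side','scene']:
    P=np.load(n+'L.npy').reshape(-1,3)
    p=P[((P>[.46,-.41,.13])&(P<[.526,-.19,.29])).all(1)]
    for z0,z1 in [(.13,.21),(.21,.27),(.26,.3)]:
        q=p[(p[:,2]>z0)&(p[:,2]<z1)]
        if len(q)>10: print(n,z0,len(q),cv2.minAreaRect(q[:,:2].astype(np.float32)),q[:,2].max(),np.median(q[:,0]))
E
```

```text
clock 8.8 pos [ 0.5013 -0.2677  0.2242] shift [-160.8  -33.2   24. ] rot [-0.05 -0.06  0.03] w 0.0069 F [-0.9 -0.2 -2.7]
side 0.13 681 ((0.5101393461227417, -0.2565479874610901), (0.09809289127588272, 0.012731005437672138), 72.55387878417969) 0.20977492694788114 0.5071725840007275
side 0.21 908 ((0.49666646122932434, -0.29035916924476624), (0.17314256727695465, 0.033089011907577515), 72.89359283447266) 0.26999362787558356 0.497246630614242
side 0.26 688 ((0.4959864616394043, -0.290996253490448), (0.1713457554578781, 0.03494219481945038), 72.52135467529297) 0.2899911532066543 0.49541655441106014
scene 0.13 515 ((0.5099228620529175, -0.2546680271625519), (0.09643972665071487, 0.014062456786632538), 84.94629669189453) 0.2099638560396777 0.5107639408356436
scene 0.21 690 ((0.5044081807136536, -0.2913729250431061), (0.1735498458147049, 0.024546725675463676), 79.76305389404297) 0.269963287240666 0.5033817737334898
scene 0.26 300 ((0.5046942234039307, -0.2916097640991211), (0.1716562807559967, 0.03008030541241169), 82.43118286132812) 0.2894384596093619 0.5026641051999599
```

View pics/l8.png

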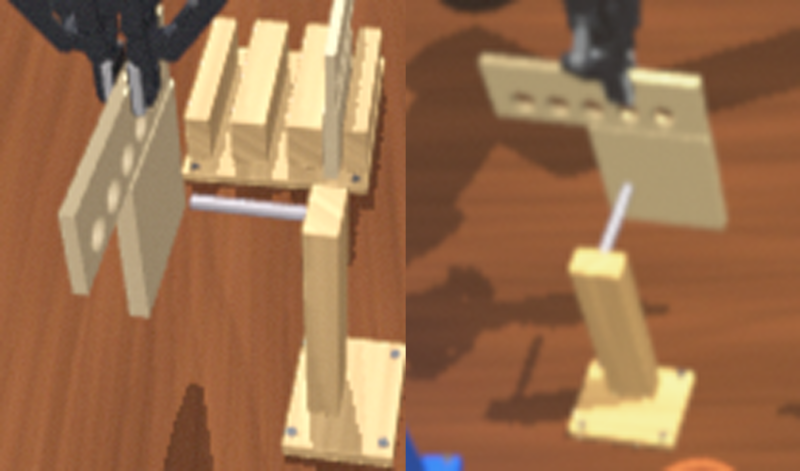

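Request:
{"name": "servo_tool", "arguments": {
  "steps": [
    [-1,0,20,0,0,0],
    [-2,0,40,0,0,0],
    [-2,0,52,0,0,0],
    [-2,0,57,0,0,0],
    [-2,0,57,0,0,0],
    [-2,0,57,0,0,0]
  ]
}}

```text
clock: 9.5
position: [0.5015, -0.2712, 0.1683]
ee_rot: [0.001, 0.768, 0.641, 0.0]
contact_force: [0.0, -0.8, -1.0]
width: 0.0068
```

```bash
python3 look.py l9.png .44 .68 -.42 -.18
python3 - <<'E'
from h import *
for n in ['side','scene']:
    P=np.load(n+'L.npy').reshape(-1,3)
    p=P[((P>[.46,-.41,.07])&(P<[.526,-.19,.25])).all(1)]
    for z0,z1 in [(.07,.14),(.17,.215)]:
        q=p[(p[:,2]>z0)&(p[:,2]<z1)]
        if len(q)>10: print(n,z0,len(q),cv2.minAreaRect(q[:,:2].astype(np.float32)))
    q=p[(p[:,1]<-.33)]; print('top z',np.sort(q[:,2])[-12:].round(4), 'foot z', np.sort(p[p[:,1]>-.27][:,2])[:6].round(4))
    # holes z: edge of plate bottom of bar
    im=None
E
```

```text
clock 9.5 pos [ 0.5015 -0.2712  0.1683] shift [-157.4  -33.8  -31.6] rot [ 0.08  0.03 -0.03] w 0.0068 F [ 0.  -0.8 -1. ]
side 0.07 526 ((0.5106756091117859, -0.2595881223678589), (0.09770824760198593, 0.012220787815749645), 72.84986877441406)
side 0.17 595 ((0.49653586745262146, -0.29528889060020447), (0.17175808548927307, 0.0331377275288105), 72.56979370117188)
top z [0.2214 0.2214 0.2215 0.2215 0.2216 0.2219 0.2221 0.2222 0.2223 0.2224
 0.2225 0.2227] foot z [0.0701 0.0704 0.0711 0.0713 0.0717 0.0718]
scene 0.07 381 ((0.5111784934997559, -0.2577362358570099), (0.09707555174827576, 0.01470412127673626), 84.85675811767578)
scene 0.17 453 ((0.5047493577003479, -0.2959116995334625), (0.17239318788051605, 0.024629589170217514), 78.28111267089844)
top z [0.2207 0.2209 0.221  0.2212 0.2216 0.2216 0.2217 0.2218 0.2218 0.2219
 0.2221 0.2227] foot z [0.0705 0.0706 0.0706 0.0708 0.0714 0.0717]
```

View pics/l9.png

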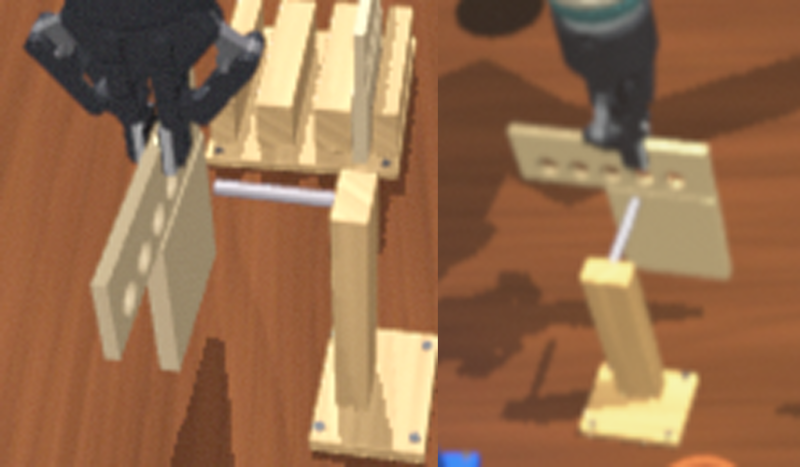

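Request:
{"name": "servo_tool", "arguments": {
  "steps": [
    [2,0,0,0,0,0],
    [2,10,0,0,0,0],
    [2,20,0,0,0,0],
    [2,30,0,0,0,0],
    [2,40,0,0,0,0],
    [2,45,0,0,0,0],
    [2,45,0,0,0,0]
  ]
}}

```text
clock: 10.3
position: [0.5465, -0.2773, 0.1672]
ee_rot: [-0.0, 0.768, 0.641, 0.0]
contact_force: [0.1, 0.4, -1.6]
width: 0.0069
```

```bash
python3 look.py l10.png .44 .68 -.42 -.18
```

```text
clock 10.3 pos [ 0.5465 -0.2773  0.1672] shift [-159.5  -79.2  -32.8] rot [-0.   -0.01 -0.02] w 0.0069 F [ 0.1  0.4 -1.6]
```

View pics/l10.png

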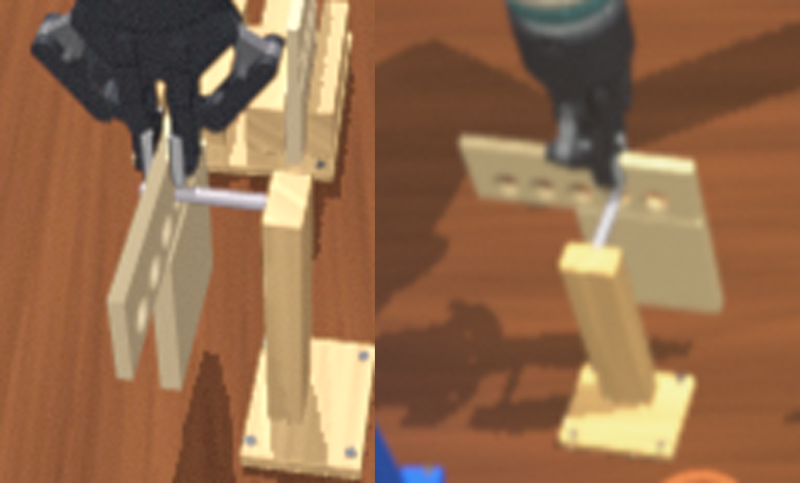

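Request:
{"name": "servo_tool", "arguments": {
  "steps": [
    [0,8,0,0,0,0],
    [0,15,0,0,0,0],
    [0,15,2,0,0,0],
    [0,15,4,0,0,0],
    [0,15,4,0,0,0]
  ]
}}

```text
clock: 10.9
position: [0.5599, -0.2795, 0.163]
ee_rot: [-0.001, 0.768, 0.64, -0.0]
contact_force: [-0.6, -0.4, -1.1]
width: 0.0065
```

```bash
python3 -c "
from h import *
goal(.5616,-.2804,.163,-10.3)"
```

```text
clock 10.9 pos [ 0.5599 -0.2795  0.163 ] shift [-0.5  1.9 -0. ] rot [-0.07 -0.03 -0.04] w 0.0065 F [-0.6 -0.4 -1.1]
```

Request:
{"name": "servo_tool", "arguments": {
  "steps": [
    [0,0,1,0,0,0],
    [0,0,2,0,0,0],
    [0,0,2,0,0,0]
  ]
}}

```text
clock: 11.2
position: [0.5602, -0.2798, 0.1619]
ee_rot: [0.0, 0.768, 0.64, 0.0]
contact_force: [-1.0, 0.4, -1.3]
width: 0.0068
```

Request:
{"name": "servo_tool", "arguments": {
  "steps": [
    [0,0,1,0,0,0],
    [0,0,2,0,0,0],
    [0,0,2,0,0,0]
  ]
}}

```text
clock: 11.5
position: [0.5603, -0.2799, 0.1616]
ee_rot: [0.001, 0.768, 0.641, 0.0]
contact_force: [-3.1, 1.7, 8.3]
width: 0.0074
```

```bash
python3 look.py l11.png .44 .68 -.42 -.18
```

```text
clock 11.5 pos [ 0.5603 -0.2799  0.1616] shift [-159.5  -93.2  -38.4] rot [ 0.08  0.04 -0.04] w 0.0074 F [-3.1  1.7  8.3]
```

View pics/l11.png

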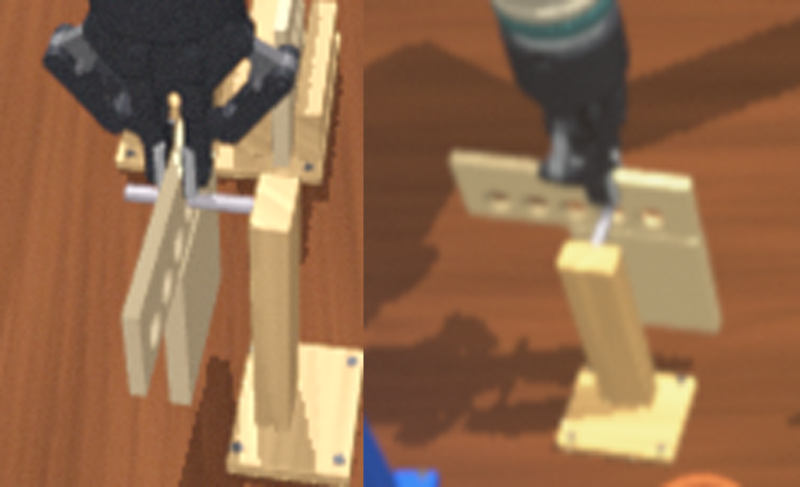

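Request:
{"name": "servo_tool", "arguments": {
  "steps": [
    [0,0,-1,0,0,0],
    [0,0,-1,0,0,0],
    [0,0,-1,0,0,0],
    [0,0,-1,0,0,0],
    [0,0,-1,0,0,0]
  ],
  "hand": 160
}}

```text
clock: 12.1
position: [0.5603, -0.2798, 0.1603]
ee_rot: [-0.0, 0.768, 0.64, -0.0]
contact_force: [-0.6, -0.7, 0.0]
width: 0.0321
```

```bash
python3 look.py l12.png .44 .68 -.42 -.18
```

```text
clock 12.1 pos [ 0.5603 -0.2798  0.1603] shift [-159.5  -93.2  -39.7] rot [-0.02 -0.01 -0.04] w 0.0321 F [-0.6 -0.7  0. ]
```

View pics/l12.png

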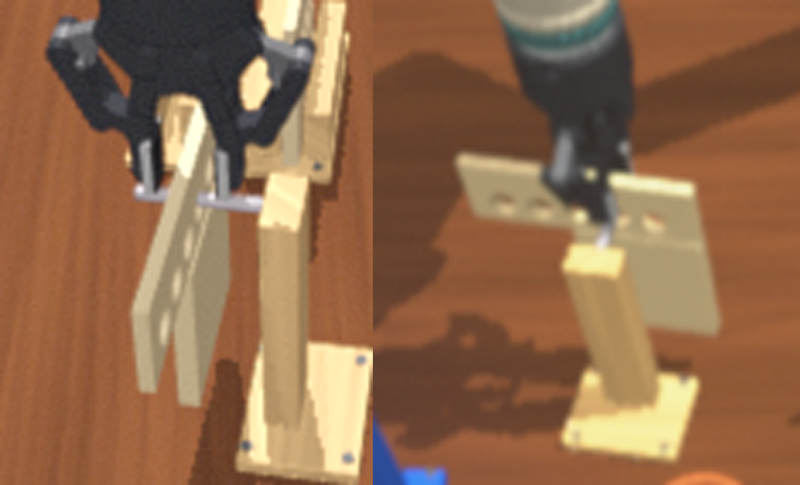

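Request:
{"name": "servo_tool", "arguments": {
  "steps": [
    [0,0,-15,0,0,0],
    [0,0,-40,0,0,0],
    [0,0,-75,0,0,0],
    [0,0,-105,0,0,0],
    [0,0,-125,0,0,0],
    [0,0,-125,0,0,0]
  ]
}}

```text
clock: 12.8
position: [0.5618, -0.2808, 0.2891]
ee_rot: [0.003, 0.768, 0.64, 0.001]
contact_force: [0.3, 0.4, -0.4]
width: 0.032
```

```bash
python3 look.py l13.png .44 .68 -.42 -.18; python3 -c "
from h import *
goal(.6294,-.0233,.19,-8.3)"
```

```text
clock 12.8 pos [ 0.5618 -0.2808  0.2891] shift [-158.6  -95.4   88.9] rot [ 0.37  0.15 -0.04] w 0.032 F [ 0.3  0.4 -0.4]
clock 12.9 pos [ 0.5601 -0.2797  0.285 ] shift [264.7  22.1  95.1] rot [-0.02 -0.01 -2.05] w 0.0318 F [-1.   0.7 -0.2]
```

View pics/l13.png

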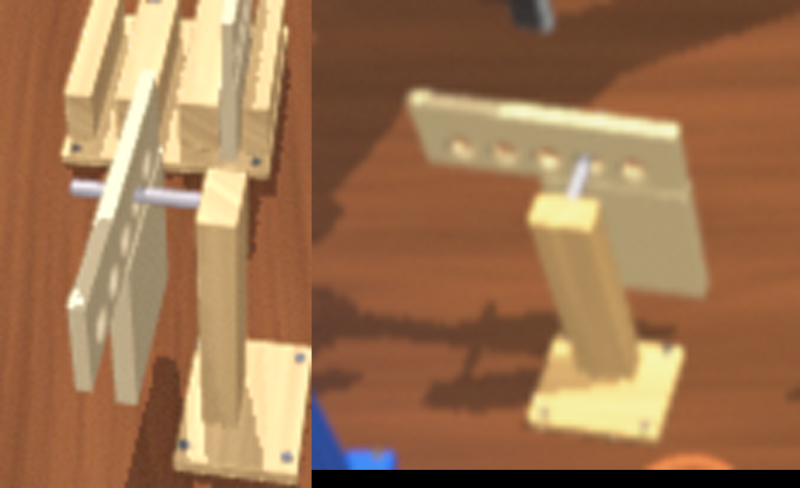

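Request:
{"name": "servo_tool", "arguments": {
  "steps": [
    [35,3,0,0,0,0],
    [75,6,10,0,0,-0.5],
    [115,10,30,0,0,-1],
    [155,13,50,0,0,-1.5],
    [195,16,70,0,0,-2],
    [235,19,85,0,0,-2],
    [265,22,95,0,0,-2],
    [265,22,95,0,0,-2]
  ],
  "hand": 110
}}

```text
clock: 13.7
position: [0.6277, -0.0186, 0.1862]
ee_rot: [-0.004, 0.755, 0.655, -0.002]
contact_force: [-2.1, 0.1, 0.5]
width: 0.0485
```

```bash
python3 -c "
from h import *
s=telemetry.get_state()
im,d=grab('wrist','w14.png')
m=cams.camera_model('wrist');K=np.array(m['camera_matrix']);v,u=np.mgrid[0:420,0:560]
X=np.stack([(u-K[0,2])/K[0,0]*d,-(v-K[1,2])/K[1,1]*d,-d],-1)
T=np.array(m['tool_from_camera']);R=Rotation.from_quat(s['ee_rot'][[1,2,3,0]]).as_matrix()
P=((X@T[:3,:3].T+T[:3,3])@R.T+s['position']).reshape(-1,3)
p=P[((P>[.59,-.12,.134])&(P<[.7,.12,.148])).all(1)]
r=cv2.minAreaRect(p[:,:2].astype(np.float32));print(len(p),r,np.median(p[:,2]))
goal(.6294,-.0233,.0855,-8.3)
"
```

```text
2816 ((0.6317771673202515, -0.004692204296588898), (0.16971725225448608, 0.007859588600695133), 81.78755187988281) 0.13649460149089548
clock 13.75 pos [ 0.6279 -0.0211  0.1874] shift [ -2.    2.4 101.9] rot [-0.34  0.    0.14] w 0.0485 F [-0.1 -0.2 -0. ]
```

View pics/w14.png

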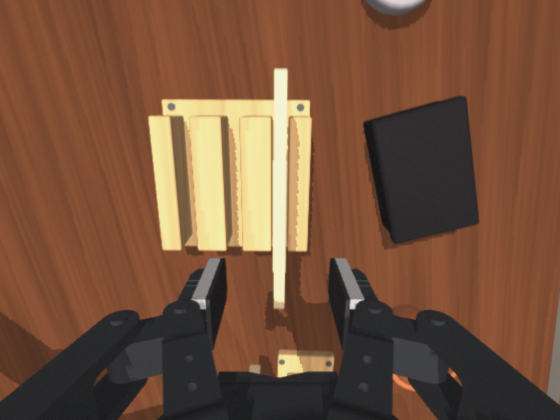

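Request:
{"name": "servo_tool", "arguments": {
  "steps": [
    [-2,1,20,0,0,0],
    [-2,1,50,0,0,0],
    [-2,1,80,0,0,0],
    [-2,1,95,0,0,0],
    [-2,1,98,0,0,0],
    [-2,1,98,0,0,0],
    [-2,1,98,0,0,0]
  ]
}}

```text
clock: 14.45
position: [0.631, -0.026, 0.0936]
ee_rot: [0.001, 0.757, 0.654, 0.001]
contact_force: [0.4, 0.1, 0.8]
width: 0.0486
```

```bash
python3 -c "
from h import *
goal(.6294,-.0233,.0855,-8.3)"; python3 look.py l15.png .48 .72 -.12 .12
```

```text
clock 14.45 pos [ 0.631  -0.026   0.0936] shift [ 2.5 -2.   8.1] rot [ 0.11  0.01 -0.09] w 0.0486 F [0.4 0.1 0.8]
clock 14.45 pos [ 0.631  -0.026   0.0936] shift [-115.  -135.5 -106.6] rot [0.11 0.01 1.91] w 0.0486 F [0.4 0.1 0.8]
```

View pics/l15.png

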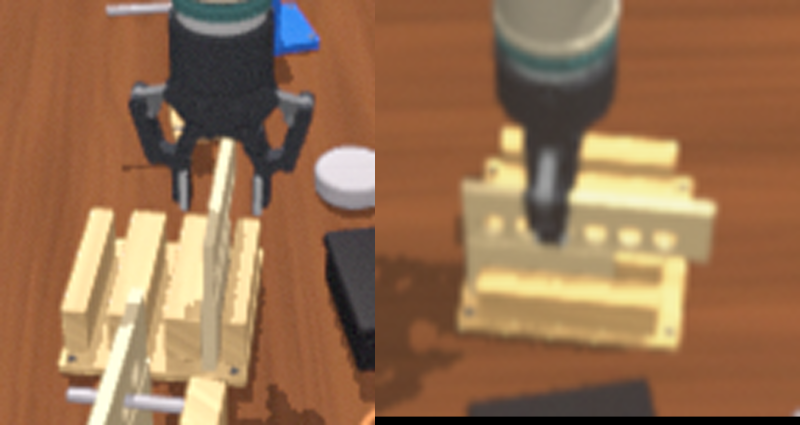

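Request:
{"name": "servo_tool", "arguments": {
  "steps": [
    [2,-1,7,0,0,0],
    [2,-1,7,0,0,0],
    [2,-1,7,0,0,0]
  ]
}}

```text
clock: 14.85
position: [0.6293, -0.0229, 0.0855]
ee_rot: [-0.0, 0.757, 0.654, -0.0]
contact_force: [-0.6, -0.3, 0.7]
width: 0.0486
```

```bash
python3 -c "
from h import *
goal(.6294,-.0233,.0855,-8.3)"
```

```text
clock 14.85 pos [ 0.6293 -0.0229  0.0855] shift [-0.4  0.2 -0. ] rot [-0.02 -0.   -0.02] w 0.0486 F [-0.6 -0.3  0.7]
```

Request:
{"name": "servo_tool", "arguments": {
  "steps": [
    [0,0,0,0,0,0],
    [0,0,0,0,0,0],
    [0,0,0,0,0,0],
    [0,0,0,0,0,0],
    [0,0,0,0,0,0],
    [0,0,0,0,0,0]
  ],
  "hand": 255,
  "grip_force": 60
}}

```text
clock: 15.45
position: [0.6296, -0.023, 0.0858]
ee_rot: [0.0, 0.757, 0.654, 0.0]
contact_force: [0.2, -0.3, 2.1]
width: 0.0068
```

Request:
{"name": "servo_tool", "arguments": {
  "steps": [
    [0,0,-15,0,0,0],
    [0,0,-35,0,0,0],
    [0,0,-65,0,0,0],
    [0,0,-100,0,0,0],
    [0,0,-135,0,0,0],
    [0,0,-150,0,0,0],
    [0,0,-150,0,0,0],
    [0,0,-150,0,0,0]
  ]
}}

```text
clock: 16.25
position: [0.629, -0.0231, 0.2346]
ee_rot: [-0.001, 0.757, 0.654, -0.0]
contact_force: [0.9, 0.6, -1.0]
width: 0.0069
```

```bash
python3 -c "
from h import *
goal(.5042,.2705,.235,6)
grab('side','s16.png')"
```

```text
clock 16.25 pos [ 0.629  -0.0231  0.2346] shift [ 2.723e+02 -1.661e+02 -2.000e-01] rot [-7.000e-02 -1.000e-02 -1.435e+01] w 0.0069 F [ 0.9  0.6 -1. ]
```

View pics/s16.png

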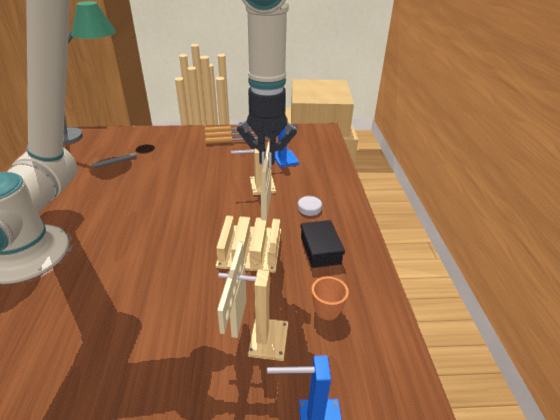

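Request:
{"name": "servo_tool", "arguments": {
  "steps": [
    [20,-30,0,0,0,0],
    [45,-65,0,0,0,-2],
    [75,-100,0,0,0,-4],
    [105,-130,0,0,0,-6],
    [140,-155,0,0,0,-8],
    [175,-166,0,0,0,-10],
    [215,-166,0,0,0,-12],
    [250,-166,0,0,0,-14]
  ]
}}

```text
clock: 17.1
position: [0.5001, 0.2498, 0.2339]
ee_rot: [-0.001, 0.671, 0.742, -0.001]
contact_force: [0.9, -0.2, -1.5]
width: 0.0065
```

```bash
python3 -c "
from h import *
goal(.5042,.2705,.235,6)"
```

```text
clock 17.1 pos [0.5001 0.2498 0.2339] shift [20.1  6.1 -1.1] rot [-0.16  0.03 -0.22] w 0.0065 F [ 0.9 -0.2 -1.5]
```

Request:
{"name": "servo_tool", "arguments": {
  "steps": [
    [15,4,0,0,0,0],
    [21,6,0,0,0,0.3],
    [21,6,30,0,0,0.3],
    [21,6,65,0,0,0.3],
    [21,6,95,0,0,0.3],
    [21,6,112,0,0,0.3],
    [21,6,116,0,0,0.3],
    [21,6,116,0,0,0.3]
  ]
}}

```text
clock: 17.9
position: [0.5051, 0.2686, 0.1189]
ee_rot: [-0.0, 0.674, 0.739, -0.001]
contact_force: [0.2, 0.2, -0.9]
width: 0.0069
```

Request:
{"name": "servo_tool", "arguments": {
  "steps": [
    [0,0,0,0,0,0],
    [0,0,0,0,0,0],
    [0,0,0,0,0,0]
  ]
}}

```text
clock: 18.2
position: [0.5062, 0.27, 0.1207]
ee_rot: [0.0, 0.673, 0.739, 0.001]
contact_force: [0.1, -0.4, -1.2]
width: 0.0071
```

```bash
python3 -c "
from h import *
goal(.504,.272,.1175,5.5)"; python3 look.py l17.png .44 .68 .17 .4
python3 - <<'E'
from h import *
for n in ['side','scene']:
    P=np.load(n+'L.npy').reshape(-1,3)
    p=P[((P>[.46,.16,.03])&(P<[.53,.42,.2])).all(1)]
    for z0,z1 in [(.05,.1),(.125,.17)]:
        q=p[(p[:,2]>z0)&(p[:,2]<z1)]
        if len(q)>10: print(n,z0,len(q),cv2.minAreaRect(q[:,:2].astype(np.float32)),q[:,1].min(),q[:,1].max())
    q=p[(p[:,1]>.32)]; print('top z',np.sort(q[:,2])[-12:].round(4))
    b=P[((P>[.525,.23,.12])&(P<[.585,.32,.145])).all(1)]; c=b.mean(0);print('peg',len(b),c.round(4),np.polyfit(b[:,0],b[:,1],1))
E
```

```text
clock 18.2 pos [0.5062 0.27   0.1207] shift [ 2.2 -2.   3.2] rot [ 0.12 -0.03 -0.15] w 0.0071 F [ 0.1 -0.4 -1.2]
clock 18.2 pos [0.5062 0.27   0.1207] shift [-93.4 -75.  -79.5] rot [ 0.12 -0.05 15.65] w 0.0071 F [ 0.1 -0.4 -1.2]
side 0.05 56 ((0.5127734541893005, 0.2043287754058838), (0.011822483502328396, 0.007386101875454187), 15.627825736999512) 0.19965660792317264 0.20856242109870193
side 0.125 87 ((0.51639723777771, 0.2350512444972992), (0.03197381645441055, 0.06759408861398697), 16.195541381835938) 0.19859668118346818 0.26641289961764214
top z [0.1718 0.1719 0.1719 0.1722 0.1723 0.1724 0.1727 0.1731 0.1731 0.1738
 0.1749 0.175 ]
peg 48 [0.5587 0.277  0.1304] [0.09777265 0.22234292]
scene 0.05 277 ((0.5139397978782654, 0.25518977642059326), (0.01683027669787407, 0.1072198897600174), 0.20773394405841827) 0.20156982876588747 0.30877635882946847
scene 0.125 396 ((0.5125423073768616, 0.288137823343277), (0.025679970160126686, 0.17148178815841675), 6.428338527679443) 0.20183123322757582 0.3728982640885971
top z [0.1713 0.1713 0.1716 0.1717 0.1717 0.1718 0.172  0.172  0.1723 0.1727
 0.1731 0.1734]
peg 35 [0.5593 0.278  0.1308] [0.07193989 0.23774592]
```

View pics/l17.png

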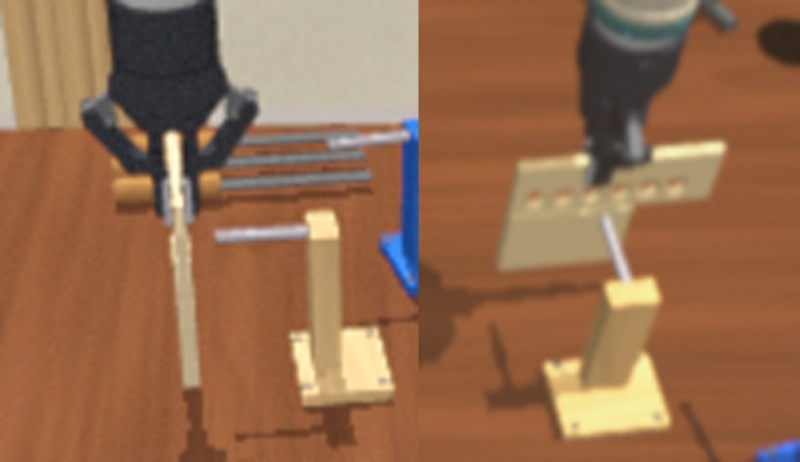

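Request:
{"name": "servo_tool", "arguments": {
  "steps": [
    [3,0,2,0,0,0],
    [3,0,2,0,0,0],
    [3,8,2,0,0,0],
    [3,16,2,0,0,0],
    [3,24,2,0,0,0],
    [3,32,2,0,0,0],
    [3,38,2,0,0,0],
    [3,38,2,0,0,0]
  ]
}}

```text
clock: 19.1
position: [0.5443, 0.2764, 0.1174]
ee_rot: [0.0, 0.673, 0.739, 0.0]
contact_force: [0.5, 0.3, -1.7]
width: 0.0067
```

```bash
python3 -c "
from h import *
goal(.564,.2777,.1175,5.5)"; python3 look.py l18.png .44 .68 .17 .4
```

```text
clock 19.1 pos [0.5443 0.2764 0.1174] shift [-0.5 19.7 -0.1] rot [ 0.04 -0.01 -0.17] w 0.0067 F [ 0.5  0.3 -1.7]
clock 19.1 pos [0.5443 0.2764 0.1174] shift [ -96.3 -113.7  -82.7] rot [ 3.000e-02 -1.000e-02  1.563e+01] w 0.0067 F [ 0.5  0.3 -1.7]
```

View pics/l18.png

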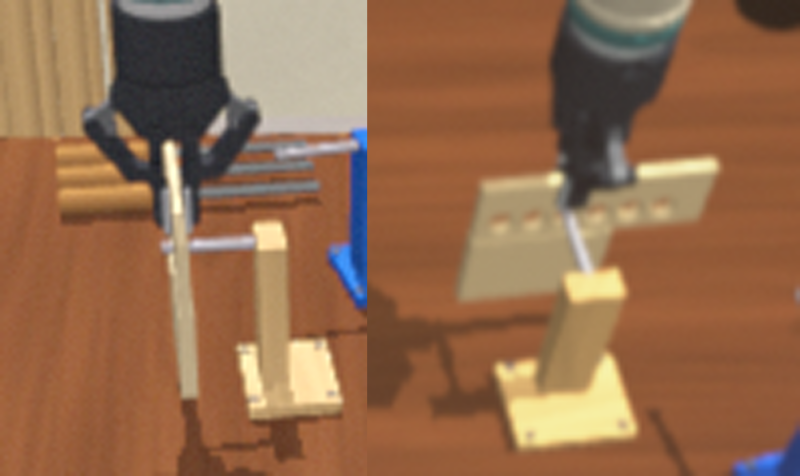

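Peg is through the hole (its tip shows on the robot side at (165,247)). Advancing, then lowering.

Request:
{"name": "servo_tool", "arguments": {
  "steps": [
    [0,8,0,0,0,0],
    [-1,16,0,0,0,0],
    [-1,19,0,0,0,0],
    [-1,19,2,0,0,0],
    [-1,19,4,0,0,0],
    [-1,19,4,0,0,0]
  ]
}}

```text
clock: 19.8
position: [0.5614, 0.277, 0.113]
ee_rot: [-0.0, 0.673, 0.739, -0.001]
contact_force: [-0.4, -0.5, -1.1]
width: 0.007
```

Request:
{"name": "servo_tool", "arguments": {
  "steps": [
    [0,0,1,0,0,0],
    [0,0,2,0,0,0],
    [0,0,2,0,0,0]
  ]
}}

```text
clock: 20.1
position: [0.562, 0.2776, 0.1123]
ee_rot: [-0.0, 0.673, 0.739, 0.001]
contact_force: [-0.6, 1.4, 3.3]
width: 0.0064
```

Request:
{"name": "servo_tool", "arguments": {
  "steps": [
    [0,0,0,0,0,0],
    [0,0,0,0,0,0],
    [0,0,0,0,0,0],
    [0,0,0,0,0,0],
    [0,0,0,0,0,0]
  ],
  "hand": 160
}}

```text
clock: 20.6
position: [0.5621, 0.2771, 0.1115]
ee_rot: [-0.0, 0.673, 0.739, -0.0]
contact_force: [-0.3, 0.4, -0.2]
width: 0.0324
```

```bash
python3 look.py l19.png .44 .68 .17 .4
```

```text
clock 20.6 pos [0.5621 0.2771 0.1115] shift [ -95.2 -131.5  -88.5] rot [-0.    0.   15.65] w 0.0324 F [-0.3  0.4 -0.2]
```

View pics/l19.png

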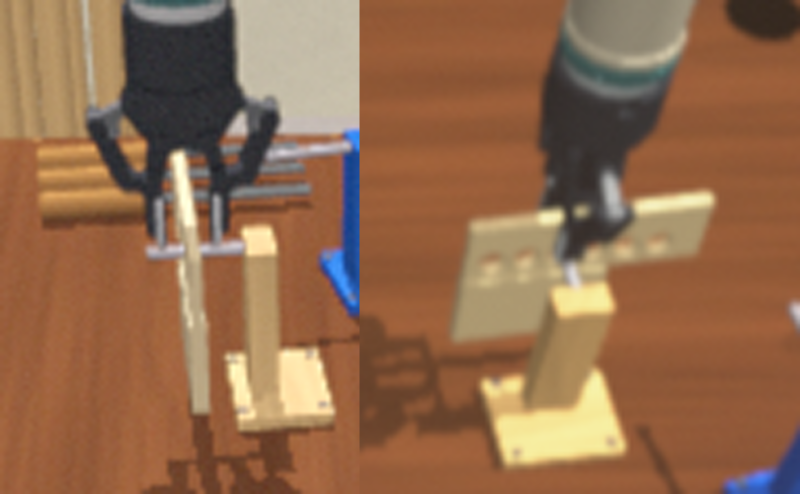

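Request:
{"name": "servo_tool", "arguments": {
  "steps": [
    [0,0,-15,0,0,0],
    [0,0,-40,0,0,0],
    [0,0,-75,0,0,0],
    [0,0,-110,0,0,0],
    [0,0,-140,0,0,0],
    [0,0,-150,0,0,0],
    [0,0,-150,0,0,0]
  ]
}}

```text
clock: 21.4
position: [0.5627, 0.2774, 0.263]
ee_rot: [0.001, 0.673, 0.739, 0.001]
contact_force: [-0.0, -1.0, -0.7]
width: 0.0321
```

Request:
{"name": "servo_tool", "arguments": {
  "steps": [
    [0,-30,0,0,0,0],
    [0,-70,0,0,0,0],
    [0,-100,0,0,0,0],
    [0,-100,0,0,0,0],
    [0,-100,0,0,0,0]
  ]
}}

```text
clock: 21.9
position: [0.4616, 0.2676, 0.2601]
ee_rot: [-0.0, 0.673, 0.74, -0.001]
contact_force: [0.7, 0.0, -1.0]
width: 0.0318
```

```bash
python3 look.py l20.png .44 .68 .17 .4; python3 - <<'E'
from h import *
for n in ['side','scene']:
    P=np.load(n+'L.npy')
    for nm,(lo,hi,lin) in {'deep':((.51,-.42,.17),(.59,-.2,.24),.2),'shal':((.51,.17,.12),(.59,.42,.19),.15)}.items():
        p=P[((P>lo)&(P<hi)).all(2)]
        b=np.round(p[:,1]*200); ys=[];zs=[];xs=[]
        for k in np.unique(b):
            q=p[b==k]
            if len(q)>3: ys.append(q[:,1].mean()); zs.append(q[:,2].max())
        f=np.polyfit(ys[1:-1],zs[1:-1],1); print(n,nm,'tilt deg',np.degrees(f[0]).round(2),'top z',np.mean(zs).round(4),'x',p[:,0].mean().round(4))
    for nm,q in [('puck',(.768,.156)),('cru',(.757,-.222)),('box',(.772,-.026))]: pass
grab('scene','sc21.png')
E
```

```text
clock 21.9 pos [0.4616 0.2676 0.2601] shift [-95.  -30.5  60.3] rot [-0.09  0.06 15.69] w 0.0318 F [ 0.7  0.  -1. ]
side deep tilt deg -1.03 top z 0.2154 x 0.5571
side shal tilt deg 2.81 top z 0.1651 x 0.5613
scene deep tilt deg -0.74 top z 0.2147 x 0.5612
scene shal tilt deg 3.1 top z 0.1656 x 0.5644
```

View pics/l20.png

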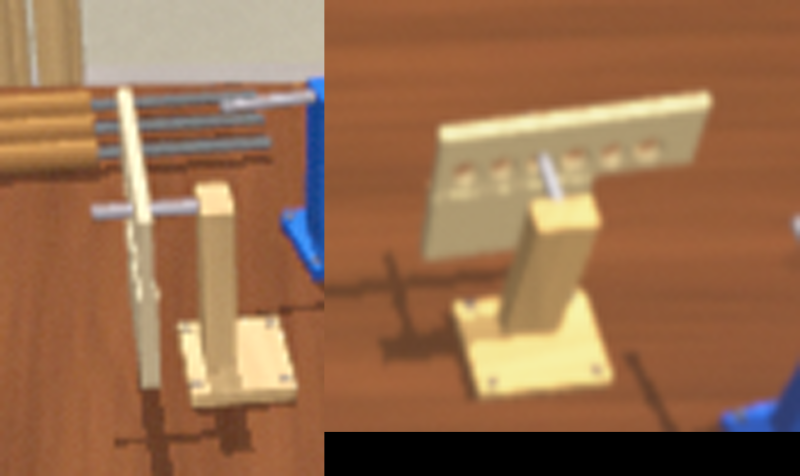

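View pics/sc21.png

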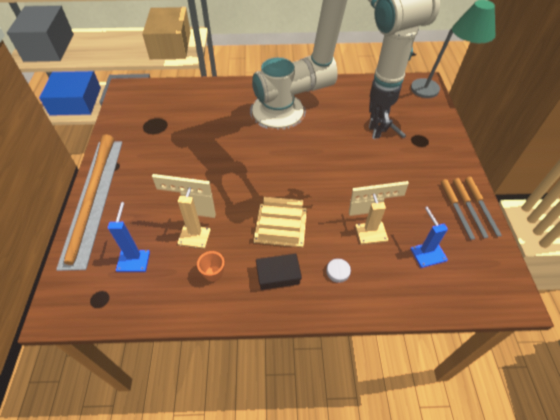

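Request:
{"name": "servo_tool", "arguments": {
  "steps": [
    [0,0,0,0,0,0],
    [0,0,0,0,0,0],
    [0,0,0,0,0,0],
    [0,0,0,0,0,0],
    [0,0,0,0,0,0],
    [0,0,0,0,0,0],
    [0,0,0,0,0,0],
    [0,0,0,0,0,0]
  ]
}}

```text
clock: 22.85
position: [0.4624, 0.2678, 0.2617]
ee_rot: [-0.0, 0.673, 0.739, 0.0]
contact_force: [-0.3, -0.3, -0.2]
width: 0.0318
```

```bash
cat > tilt.py <<'E'
from h import *
for it in range(5):
  for n in ['scene']:
    im,d=cams.get_image(n); P=cloud(n,d)
    for nm,(lo,hi) in {'deep':((.51,-.42,.17),(.59,-.2,.24)),'shal':((.51,.17,.12),(.59,.42,.19))}.items():
        p=P[((P>lo)&(P<hi)).all(2)]
        b=np.round(p[:,1]*200); ys=[];zs=[]
        for k in np.unique(b):
            q=p[b==k]
            if len(q)>3: ys.append(q[:,1].mean()); zs.append(q[:,2].max())
        f=np.polyfit(ys[1:-1],zs[1:-1],1); print(n,nm,'tilt',np.degrees(f[0]).round(2),'top',np.mean(zs).round(4),'x',p[:,0].mean().round(4),telemetry.get_state()['clock'])
for q in ['puck_mid','crucible_mid','lacquer_box_mid']:
    for r in spotter.outline_of(q,'scene')[:1]:
        p=P[r['region']]; print(q,round(r['conf'],2),np.round(np.percentile(p,[2,50,98],axis=0),3).tolist())
E
python3 tilt.py
```

```text
scene deep tilt -1.33 top 0.2148 x 0.5611 22.9
scene shal tilt 2.16 top 0.1655 x 0.5644 22.9
scene deep tilt -0.38 top 0.2147 x 0.5612 22.95
scene shal tilt 2.67 top 0.1654 x 0.5642 22.95
scene deep tilt -1.1 top 0.2149 x 0.5613 23.0
scene shal tilt 3.0 top 0.1644 x 0.5644 23.0
scene deep tilt -1.03 top 0.215 x 0.5611 23.05
scene shal tilt 2.66 top 0.1649 x 0.5642 23.05
scene deep tilt -1.32 top 0.2147 x 0.5612 23.1
scene shal tilt 2.95 top 0.1648 x 0.5643 23.1
puck_mid 0.79 [[0.732, 0.126, 0.0], [0.77, 0.158, 0.022], [0.798, 0.19, 0.026]]
crucible_mid 0.81 [[0.723, -0.256, 0.004], [0.744, -0.224, 0.045], [0.795, -0.186, 0.071]]
lacquer_box_mid 0.64 [[0.73, -0.082, 0.008], [0.783, -0.022, 0.049], [0.817, 0.037, 0.053]]
```

```bash
python3 -c "
from h import *
print(sign_off())"
```

```text
the job is handed in; nothing more can be done
None
```

Both plates are hung and released, and I handed the job in at about 23 s of the 72 s allowed. The sign-off gives no verdict.

- **Plates:** The deep plate hangs on the tall wooden post by its hole at y = +24.4. The shallow plate hangs on the low wooden post by its hole at y = -18.
- **Last checks:**
  - The deep plate tilts about 1° and the shallow one about 2.7°; the limit is about 7°.
  - The tilt readings stayed the same, within measurement noise, from about 21.9 s to 23.1 s. The pegs pass through the holes, and the plates sit within about 10 mm of mid-peg.
  - The arm is well clear of both plates.
  - The puck, crucible and lacquer box measured where they started, within a few millimetres. I did not touch the blue look-alikes.
- **What disagreed:** The closed fingertips sit about 29 mm behind the stated TCP, measured in all three cameras. My first grasp of the deep plate therefore closed on air just above it. I corrected for the offset and the next grasp held.

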